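# Clip the lid of the sump tub shut all round

### The arm

A 6-joint arm with a two-finger parallel gripper is mounted at the origin on the work surface. World frame = base frame: x ahead of the robot, y to its left, z up, the work surface at z = 0. Lengths are in mm, angles in rad, forces in N, time in s.
With the tool pointing down it reaches from about 350 to 875 mm from the base axis. Payload 4.2 kg.
Tool frame: the origin (TCP) lies between the finger pads; the fingertips stand 11 mm ahead of it and the grasp point (between the pads) lies 8 mm behind it; z points along the fingers, y is the direction in which the jaws open and shut (so a half turn about z gives the same grasp; the last joint's range is limited). The gripper opens to 85 mm and grips with 20 to 120 N. Pads are 22 mm wide; open, the fingers measure 114 mm over their backs; the gripper's body (76 mm by 85 mm) begins 54 mm behind the grasp point. The pads swing forward as they close: fully open they stand 13 mm farther back than shut.
Start: joints at [-0.844, 0.385, 0.008, 0, -1.194, -0.259], TCP at [281.838, -557.823, 242.312] pointing down, gripper open.
Joint ranges: [-3.14, 3.14], [-1.21, 2.06], [-1.07, 1.41], [-3.16, 2.05], [-2.99, -0.16], [-3.1, 3.1]. Speed limits (rad/s): [2.79, 2.79, 3.14, 3.14, 3.14, 3.14].

### API

Orientations are given as a unit quaternion [x, y, z, w].
In Python, from bench import * gives the robot as it stands.
- The arm moves only by the tool servo_tool, never from a script. Its argument "rows" is a list of rows, each a list of 7 numbers: the opening, from 0 (shut) to 1 (fully open), then the shift along the tool's x, y, z in cm, then the turn, a rotation vector about the tool's x, y, z in degrees. A call has 1 to 12 rows; each row shifts and turns the commanded pose from where the row before left it, along the tool's axes as they then stand; what a row does not reach is not made up. A row lasts 1/10 s, in which the tool goes at most 50 mm and 8.59 degrees, less where a joint would pass 70% of its speed; a pose out of reach is approached as far as the arm can. A call is refused whole if a number of a shift passes 5 or a number of a turn 8.59, either way. A call with a gripper value outside its range is refused whole. The fingers move at their own pace and stop on an object; the grip force is fixed at half the most. Time passes only in rows, so rows that do not move let the fingers close. It gives the time, the measured TCP pose, the force and the opening at its end, in the units of the state.
- read_state(): the state, without advancing time (a new reading comes with each control period).
- get_image(name): name is "scene" or "top" or "wrist"; returns a dict with "image" (400x640x3 uint8, red, green, blue), "mtx" (3x3 intrinsics, pixels), "extrinsics" (4x4, takes a point from camera to world coordinates). Camera axes: x right, y up, looking along -z (the intrinsics and any distortion apply to the point x, -y, -z); pixel columns grow to the right and rows downward; lengths in mm; the calibration is good to about 2 mm. A picture is of the moment at which its call begins. There is no depth.
- job_done(): hands the job in, once; it reports no verdict.
The state is a dict: "clock": time; "joints": joint angles; "joint_vel": joint speeds; "joint_efforts": joint torques, N m; "position": TCP position; "ee_rot": TCP orientation; "contact_force": force on the tool from outside, world axes, zero at the start; "wrist_torque": the same for the moment, N m; "gripper_width": finger opening in mm.
Only numpy, scipy, OpenCV 4.12 (cv2) and the standard library are available. Lean on these libraries where they do the work, as an engineer would, in place of code of your own. Each camera call takes 0.05 s, during which the arm holds its last target. There are 200 camera calls.

### The job

The lid of the black tub is on, but the four blue sections of its rim still stand up: press each of them down until all four have clicked shut and lie flush. Only press: do not pick up, tip or shove the tub, and leave everything else on the bench where it is.

Things in the scene. Friction and masses are not known exactly. Their poses are not given: they have to be found in the camera images.
- tub: Loose black tub, 180 (own x) x 240 (own y) x 88 mm, about 0.9 kg, turned by up to 0.6 rad. Its blue clip-on lid has a fixed centre panel (100 x 160 mm, grey inlay, top at 94 mm) and a rim of four separate blue sections, hinged along the panel's edges, their outer edges sticking up at the start. Origin at the centre of the tub's underside, z up.
- rim_front (a joint): Hinge of the blue lid rim section on the long side nearest the robot (tub -x side); rad: 0 = fully raised (outer edge about 12 mm above flush), grows as it is pressed down, 0.30 = flush and clicked shut. A snap hook resists with up to about 10 N at the white pad; let go before half-way (0.15) it springs back up, beyond that it snaps down by itself to about 0.30 and stays.
- rim_front_pad (a point): Centre of the white press pad (14 x 36 mm) on top of the blue rim section on the long side nearest the robot (tub -x side). The section is 40 x 238 mm, 5 mm thick; the pad lies 30 mm outward of its hinge, 11 mm in from its outer edge, about 103 mm above the bench raised, 94 mm shut. x axis outward from the tub (level when raised, 0.30 rad nose-down when shut), y along the rim.
- rim_back (a joint): Hinge of the blue lid rim section on the long side farthest from the robot (tub +x side); rad: 0 = fully raised (outer edge about 12 mm above flush), grows as it is pressed down, 0.30 = flush and clicked shut. A snap hook resists with up to about 10 N at the white pad; let go before half-way (0.15) it springs back up, beyond that it snaps down by itself to about 0.30 and stays.
- rim_back_pad (a point): Centre of the white press pad (14 x 36 mm) on top of the blue rim section on the long side farthest from the robot (tub +x side). The section is 40 x 238 mm, 5 mm thick; the pad lies 30 mm outward of its hinge, 11 mm in from its outer edge, about 103 mm above the bench raised, 94 mm shut. x axis outward from the tub (level when raised, 0.30 rad nose-down when shut), y along the rim.
- rim_left (a joint): Hinge of the blue lid rim section on the short side at the tub's +y; rad: 0 = fully raised (outer edge about 12 mm above flush), grows as it is pressed down, 0.30 = flush and clicked shut. A snap hook resists with up to about 10 N at the white pad; let go before half-way (0.15) it springs back up, beyond that it snaps down by itself to about 0.30 and stays.
- rim_left_pad (a point): Centre of the white press pad (14 x 36 mm) on top of the blue rim section on the short side at the tub's +y. The section is 40 x 98 mm, 5 mm thick; the pad lies 30 mm outward of its hinge, 11 mm in from its outer edge, about 103 mm above the bench raised, 94 mm shut. x axis outward from the tub (level when raised, 0.30 rad nose-down when shut), y along the rim.
- rim_right (a joint): Hinge of the blue lid rim section on the short side at the tub's -y; rad: 0 = fully raised (outer edge about 12 mm above flush), grows as it is pressed down, 0.30 = flush and clicked shut. A snap hook resists with up to about 10 N at the white pad; let go before half-way (0.15) it springs back up, beyond that it snaps down by itself to about 0.30 and stays.
- rim_right_pad (a point): Centre of the white press pad (14 x 36 mm) on top of the blue rim section on the short side at the tub's -y. The section is 40 x 98 mm, 5 mm thick; the pad lies 30 mm outward of its hinge, 11 mm in from its outer edge, about 103 mm above the bench raised, 94 mm shut. x axis outward from the tub (level when raised, 0.30 rad nose-down when shut), y along the rim.
- socket_a: Loose blue pipe socket (short tube) 62 mm diameter, 65 mm high, standing beside the tub's left end; leave alone. Origin at the centre of its underside.
- tape: Loose roll of yellow tape, 90 mm diameter, 24 mm high, lying behind the tub; leave alone. Origin at the centre of its underside.
- seal: Loose black rubber sealing ring, 68 mm diameter, 10 mm high, lying beside the tub's right end; leave alone. Origin at the centre of its underside.
- socket_b: Loose blue pipe socket like the other, 62 mm diameter, 65 mm high, standing to one side; leave alone. Origin at the centre of its underside.
- driver: Loose screwdriver lying on the bench; leave alone. Origin on the bench under its middle.
- cleaner: Loose white bottle with a red cap, 64 mm diameter, 170 mm high, standing to one side; leave alone. Origin at the centre of its underside.
- mug: Loose blue mug, 76 mm diameter, 90 mm high, standing to one side; leave alone. Origin at the centre of its underside.

How it is judged (in metres and radians):
At the end, for the whole second after the job is handed in: All four rim sections are shut (each hinge beyond 0.255 rad of 0.30, outer edge within 2 mm of flush), and the tub stands level and still on the bench within 30 mm of where it started (value of joint each of rim_front, rim_back, rim_left, rim_right above 0.255 rad and distance of tub from where it was at the start of the episode below 0.03 m and height (world z) of tub below 0.004 m and angle between tub's own z axis and vertical below 0.04 rad and linear speed of tub below 0.02 m/s); the robot touches nothing.
It fails at once if the tub is lifted off the bench by more than 10 mm or tipped by more than 0.12 rad (height (world z) of tub above 0.01 m or angle between tub's own z axis and vertical above 0.12 rad).
It fails at once if the tub is shoved more than 40 mm (distance of tub from where it was at the start of the episode above 0.04 m).
It fails at once if another thing on the bench is moved by more than 25 mm (distance of any of socket_a, tape, seal, socket_b, driver, cleaner, mug from where it was at the start of the episode above 0.025 m).
It also fails if it takes over 45 s, if anything falls off the work surface, if the arm or the gripper's body presses on something with over 40 N, if the wrist force passes 120 N, or if a joint passes its speed limit or range.

## Working session

There is one attempt and no reset: what is moved stays moved. The work goes in short steps, Python scripts to look and compute and a tool call to move; the robot and the scene stay as the last step left them, time stands still between calls to the robot, and variables do not carry over. Pictures are saved under pics/ and viewed, about 8 in all and at most 12, crops included, and the job is handed in when it is done.

Besides the shell and the picture viewer there is one more tool, called after "Emit:" in YAML: its name, and indented under it one key for each argument. servo_tool: Moves the arm, as the interface text tells. Its arguments: {"type":"object","properties":{"rows":{"type":"array","items":{"type":"array","items":{"type":"number"}}}},"required":["rows"]}

```bash
mkdir -p pics; cat > h.py <<'E'
from bench import *
import numpy as np, cv2
from scipy.spatial.transform import Rotation as R
def ray(im,uv,z):
    K,E=np.array(im["mtx"]),np.array(im["extrinsics"])
    uv=np.atleast_2d(uv).astype(float)
    d=np.c_[(uv-K[:2,2])/[K[0,0],K[1,1]],np.ones(len(uv))]*[1,-1,-1]
    d=d@E[:3,:3].T; o=E[:3,3]
    return o+d*((z-o[2])/d[:,2])[:,None]
def save(im,n): cv2.imwrite("pics/"+n,im["image"][:,:,::-1])
E
python3 - <<'E'
from h import *
for n in("top","scene"):
    im=get_image(n); save(im,n+"1.png"); print(n,np.round(im["mtx"],1).tolist(),np.round(im["extrinsics"],2).tolist(),[k for k in im])
    I=im["image"]; w=(cv2.inRange(I,(200,200,200),(255,255,255)))
    c,_=cv2.findContours(w,0,2)
    for k in c:
        if cv2.contourArea(k)>30: print(cv2.contourArea(k),np.round(cv2.minAreaRect(k)[0]),np.round(ray(im,cv2.minAreaRect(k)[0],103)))
print(read_state())
E
```

```text
top [[425.4, 0.0, 325.5], [0.0, 425.4, 206.5], [0.0, 0.0, 1.0]] [[0.02, 1.0, -0.09, 431.62], [-1.0, 0.02, 0.01, -6.32], [0.01, 0.09, 1.0, 1433.91], [0.0, 0.0, 0.0, 1.0]] ['image', 'mtx', 'extrinsics']
scene [[481.4, 0.0, 323.3], [0.0, 481.4, 194.9], [0.0, 0.0, 1.0]] [[0.03, -0.59, 0.8, 1718.71], [1.0, 0.03, -0.02, -40.98], [-0.01, 0.8, 0.59, 959.48], [0.0, 0.0, 0.0, 1.0]] ['image', 'mtx', 'extrinsics']
54.0 [494. 206.] [[640. 479. 103.]]
53.0 [531. 173.] [[476. 649. 103.]]
39.0 [518. 154.] [[362. 648. 103.]]
61.5 [340. 134.] [[194.  63. 103.]]
48.5 [170.  23.] [[-1187.  -855.   103.]]
{'clock': 0.1, 'joints': array([-8.44404668e-01,  3.85502874e-01,  6.76777448e-03, -4.18956215e-04,
       -1.19400366e+00, -2.58577395e-01]), 'joint_vel': array([ 8.12042538e-04, -2.74218390e-03,  3.74465501e-03,  2.30742886e-03,
       -5.59995583e-05,  3.63140811e-04]), 'joint_efforts': array([ 7.00971741e-04, -3.93320525e+01,  1.88929939e+01,  4.19798389e+00,
       -2.53475780e-03,  1.81396913e-06]), 'position': array([ 281.6129694 , -557.40510799,  241.32138619]), 'ee_rot': array([-2.31704742e-01,  9.72785655e-01,  9.47860949e-04, -2.87639010e-04]), 'contact_force': array([-0.26063357, -0.08292662, -0.38227612]), 'wrist_torque': array([ 0.01247582, -0.00264489,  0.0027128 ]), 'gripper_width': 85.59833754259672}
```

View pics/top1.png

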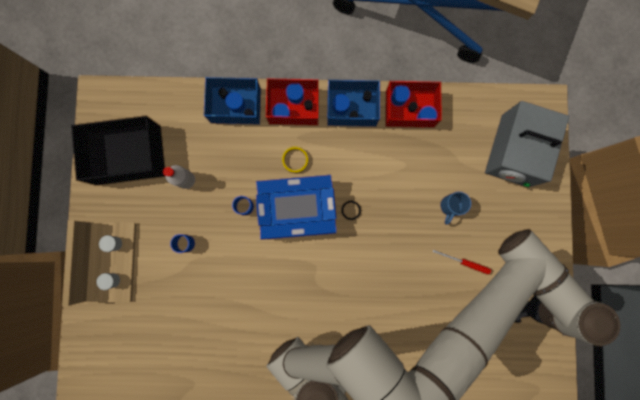

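View pics/scene1.png

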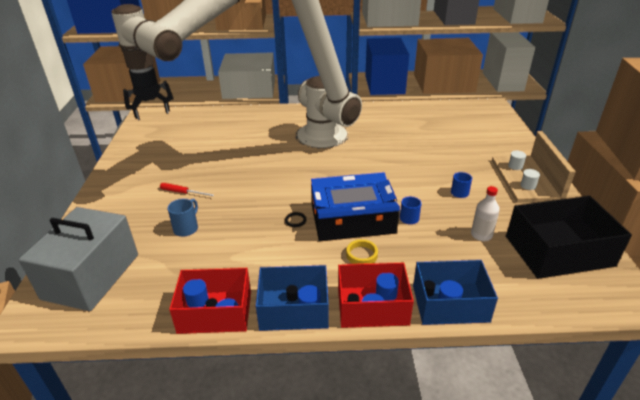

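The top view shows the tub at about (296,207), with white pads near (293,183), (331,202), (298,232) and (262,209). The seal is at (351,210), a socket at (243,206) and the tape at (296,159). The scene view shows the same layout, with the tub at (355,205). Next I'll measure the pads in both views.

```bash
python3 - <<'E'
from h import *
for n,(x0,y0,x1,y1) in (("top",(250,172,342,245)),("scene",(305,168,402,215))):
    im=get_image(n); I=im["image"][y0:y1,x0:x1]
    hsv=cv2.cvtColor(I,cv2.COLOR_RGB2HSV)
    w=((hsv[...,1]<90)&(hsv[...,2]>125)).astype(np.uint8)
    N,L,S,C=cv2.connectedComponentsWithStats(w)
    P=[]
    for i in range(1,N):
        if S[i,4]>8:
            p=ray(im,C[i]+[x0,y0],103)[0]; print(n,S[i,4],np.round(C[i]+[x0,y0],1),np.round(p,1))
    b=cv2.inRange(hsv,(105,120,60),(130,255,255)); c=max(cv2.findContours(b,0,2)[0],key=cv2.contourArea)
    if n=="top":
        q=ray(im,c[:,0]+[x0,y0],103)[:,:2].astype(np.float32); print(cv2.minAreaRect(q))
    cv2.imwrite(f"pics/{n}c.png",cv2.resize(I[:,:,::-1],None,fx=4,fy=4))
a,b=cv2.imread("pics/topc.png"),cv2.imread("pics/scenec.png")
h=np.zeros((a.shape[0]+b.shape[0],max(a.shape[1],b.shape[1]),3),np.uint8);h[:a.shape[0],:a.shape[1]]=a;h[a.shape[0]:,:b.shape[1]]=b
cv2.imwrite("pics/crop.png",h)
E
```

```text
top 10 [310.5 175. ] [647.6  36.  103. ]
top 11 [287. 177.] [639.8 110.1 103. ]
top 9 [264. 179.] [632.1 182.4 103. ]
top 69 [293.5 181.4] [626.3  89.2 103. ]
top 26 [255.7 187.8] [603.7 207.7 103. ]
top 71 [330.  203.1] [559.4 -27.  103. ]
top 69 [260.8 209.1] [536.8 189.4 103. ]
top 19 [259.4 233.8] [459.2 191.5 103. ]
top 66 [297.4 231.3] [469.   73.2 103. ]
((546.122314453125, 80.56146240234375), (181.8422088623047, 243.35226440429688), 5.88561487197876)
scene 273 [363.5 181.2] [493.2 115.6 103. ]
scene 23 [371.  191.4] [548.2 132.6 103. ]
scene 11 [346. 189.] [531.6  58.3 103. ]
scene 9 [357. 188.] [528.2  92.2 103. ]
scene 12 [333.6 191.2] [541.3  20.  103. ]
scene 41 [317.5 195.4] [559.9 -29.1 103. ]
scene 34 [358.2 208. ] [627.   86.5 103. ]
```

View pics/crop.png

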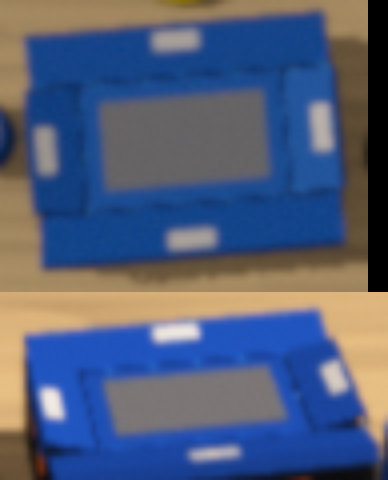

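The top-view pads are consistent: centre (548,81), yaw about 0.10, pad radii 79 and 109 mm. I'll close the gripper, align it with the tub and move over.

Emit:
servo_tool:
  rows:
    - [0,0,0,0,0,0,7]
    - [0,0,0,0,0,0,7]
    - [0,0,0,0,0,0,7]
    - [0,-2.5,3.8,0,0,0,0]
    - [0,-2.5,3.8,0,0,0,0]
    - [0,-2.5,3.8,0,0,0,0]
    - [0,-2.5,3.8,0,0,0,0]
    - [0,-2.5,3.8,0,0,0,0]
    - [0,-2.5,3.8,0,0,0,0]
    - [0,-2.5,3.8,0,0,0,0]
    - [0,-2.5,3.8,0,0,0,0]
    - [0,-2.5,3.8,0,0,0,0]

```text
clock: 1.4
position: [471.5, -193.0, 242.5]
ee_rot: [-0.051, 0.999, -0.0, 0.0]
contact_force: [0.9, -1.5, 0.3]
gripper_width: 0.2
```

```bash
cat >> h.py <<'E'
PADS=dict(right=(559.4,-27),front=(469,73.2),left=(536.8,189.4),back=(626.3,89.2))
def go():
    s=read_state(); Rt=R.from_quat(s["ee_rot"]).as_matrix()
    print(np.round(s["position"],1),s["clock"],np.round(s["contact_force"],1),np.round(Rt[:,0],3))
    for k,p in PADS.items(): print(k,np.round(Rt.T@(np.r_[p,114+15]-s["position"])/10,2))
E
python3 -c "from h import *;go()"
```

```text
[ 471.5 -193.   242.5] 1.4 [ 0.9 -1.5  0.3] [-0.995 -0.101 -0.   ]
right [-10.42  15.63  11.35]
front [-2.44 26.51 11.34]
left [-10.36  37.38  11.35]
back [-18.25  26.51  11.35]
```

Emit:
servo_tool:
  rows:
    - [0,-2.1,3.1,0,0,0,0]
    - [0,-2.1,3.1,0,0,0,0]
    - [0,-2.1,3.1,0,0,0,0]
    - [0,-2.1,3.1,1.3,0,0,0]
    - [0,-2.0,3.2,2,0,0,0]
    - [0,0,0,3,0,0,0]
    - [0,0,0,3,0,0,0]
    - [0,0,0,2,0,0,0]
    - [0,0,0,0,0,0,0]
    - [0,0,0,0,0,0,0]

```text
clock: 2.4
position: [559.2, -29.2, 129.7]
ee_rot: [-0.051, 0.999, -0.0, 0.0]
contact_force: [0.0, 0.5, 1.3]
gripper_width: -0.4
```

```bash
python3 - <<'E'
from h import *
go()
im=get_image("wrist"); save(im,"w1.png")
E
```

```text
[559.2 -29.2 129.7] 2.4 [0.  0.5 1.3] [-0.995 -0.101 -0.   ]
right [-0.05  0.21  0.06]
front [ 7.93 11.1   0.06]
left [1.000e-02 2.197e+01 5.000e-02]
back [-7.88 11.1   0.06]
```

View pics/w1.png

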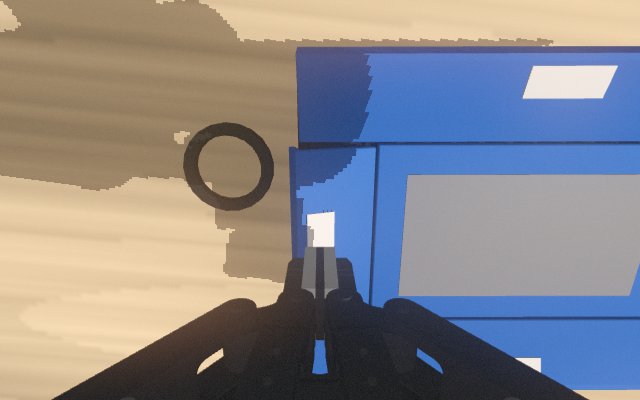

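The wrist view shows the closed fingertips at about (320,250), centred on the right pad at (321,230). Now I'll press.

Emit:
servo_tool:
  rows:
    - [0,0,0.1,1.0,0,0,0]
    - [0,0,0,0.6,0,0,0]
    - [0,0,0,0.2,0,0,0]
    - [0,0,0,0.2,0,0,0]
    - [0,0,0,0,0,0,0]

```text
clock: 2.95
position: [558.2, -28.0, 108.8]
ee_rot: [-0.05, 0.999, 0.0, -0.001]
contact_force: [-0.3, -0.6, -0.5]
gripper_width: -0.1
```

Emit:
servo_tool:
  rows:
    - [0,0,0,0.2,0,0,0]
    - [0,0,0,0.1,0,0,0]
    - [0,0,0,0,0,0,0]

```text
clock: 3.25
position: [558.4, -28.1, 105.9]
ee_rot: [-0.051, 0.999, 0.0, -0.0]
contact_force: [-0.7, -0.2, 0.0]
gripper_width: -0.1
```

```bash
python3 - <<'E'
from h import *
go()
im=get_image("wrist"); save(im,"w2.png")
E
```

```text
[558.4 -28.1 105.9] 3.25 [-0.7 -0.2  0. ] [-0.995 -0.101  0.001]
right [-0.11  0.1  -2.31]
front [ 7.87 10.98 -2.3 ]
left [-0.05 21.85 -2.31]
back [-7.94 10.98 -2.32]
```

View pics/w2.png

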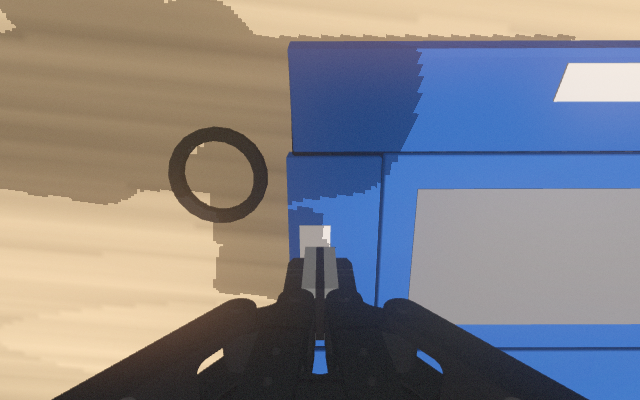

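The right section's outer edge now lines up with the neighbouring section at x≈289, so it looks shut. I'll check by touching it gently.

Emit:
servo_tool:
  rows:
    - [0,0,0,0.1,0,0,0]
    - [0,0,0,0.1,0,0,0]
    - [0,0,0,0,0,0,0]

```text
clock: 3.6
position: [558.8, -28.0, 104.9]
ee_rot: [-0.051, 0.999, -0.0, 0.0]
contact_force: [-1.1, -0.2, 3.8]
gripper_width: -0.1
```

Contact came at TCP 105 (tip 94), so the right section is flush. Front is next.

Emit:
servo_tool:
  rows:
    - [0,0,0,-2.5,0,0,0]
    - [0,2.6,3.7,0,0,0,0]
    - [0,2.6,3.7,0,0,0,0]
    - [0,2.7,3.6,0,0,0,0]
    - [0,0,0,0,0,0,0]
    - [0,0,0,1.0,0,0,0]
    - [0,0,0,0.6,0,0,0]
    - [0,0,0,0.3,0,0,0]
    - [0,0,0,0.3,0,0,0]
    - [0,0,0,0.2,0,0,0]
    - [0,0,0,0.1,0,0,0]
    - [0,0,0,0,0,0,0]

```text
clock: 4.8
position: [469.1, 72.5, 104.9]
ee_rot: [-0.05, 0.999, -0.001, -0.0]
contact_force: [-2.0, -0.9, 6.7]
gripper_width: -0.2
```

```bash
python3 -c "from h import *;go()"
```

```text
[469.1  72.5 104.9] 4.8 [-2.  -0.9  6.7] [-0.995 -0.101  0.001]
right [ -7.98 -10.81  -2.4 ]
front [ 0.    0.07 -2.41]
left [-7.91 10.94 -2.42]
back [-15.81   0.07  -2.42]
```

Front reached the same height with 7 N of contact. Left is next.

Emit:
servo_tool:
  rows:
    - [0,0,0,-2.5,0,0,0]
    - [0,-2.6,3.7,0,0,0,0]
    - [0,-2.6,3.7,0,0,0,0]
    - [0,-2.7,3.5,0,0,0,0]
    - [0,0,0,0,0,0,0]
    - [0,0,0,1.0,0,0,0]
    - [0,0,0,0.6,0,0,0]
    - [0,0,0,0.3,0,0,0]
    - [0,0,0,0.3,0,0,0]
    - [0,0,0,0.2,0,0,0]
    - [0,0,0,0.1,0,0,0]
    - [0,0,0,0,0,0,0]

```text
clock: 6.0
position: [535.7, 188.6, 104.9]
ee_rot: [-0.051, 0.999, -0.001, -0.001]
contact_force: [-2.6, -0.9, 5.1]
gripper_width: 0.1
```

Emit:
servo_tool:
  rows:
    - [0,0,0,-2.5,0,0,0]
    - [0,-2.6,-3.6,0,0,0,0]
    - [0,-2.6,-3.6,0,0,0,0]
    - [0,-2.7,-3.7,0,0,0,0]
    - [0,0,0,0,0,0,0]
    - [0,0,0,1.0,0,0,0]
    - [0,0,0,0.6,0,0,0]
    - [0,0,0,0.3,0,0,0]
    - [0,0,0,0.3,0,0,0]
    - [0,0,0,0.2,0,0,0]
    - [0,0,0,0.1,0,0,0]
    - [0,0,0,0,0,0,0]

```text
clock: 7.2
position: [625.0, 90.1, 105.0]
ee_rot: [-0.051, 0.999, -0.0, -0.001]
contact_force: [-2.9, 1.9, 5.4]
gripper_width: 0.1
```

Emit:
servo_tool:
  rows:
    - [0,0,0,-3,0,0,0]
    - [0,0,0,-4,0,0,0]
    - [0,0,0,-4,0,0,0]
    - [0,3,-4,0,0,0,0]
    - [0,3,-4,0,0,0,0]
    - [0,3,-4,0,0,0,0]
    - [0,3,-4,0,0,0,0]
    - [0,3,-4,0,0,0,0]
    - [0,3,-4,0,0,0,0]
    - [0,3,-4,0,0,0,0]
    - [0,0,0,0,0,0,0]
    - [0,0,0,0,0,0,0]

```text
clock: 8.4
position: [444.8, -210.9, 214.3]
ee_rot: [-0.05, 0.999, 0.0, 0.0]
contact_force: [0.5, -0.6, -0.3]
gripper_width: -0.3
```

```bash
python3 - <<'E'
from h import *
A=[]
for n,(x0,y0,x1,y1) in (("top",(220,140,380,245)),("scene",(280,160,440,270))):
    im=get_image(n); I=im["image"][y0:y1,x0:x1]
    hsv=cv2.cvtColor(I,cv2.COLOR_RGB2HSV)
    w=((hsv[...,1]<90)&(hsv[...,2]>125)).astype(np.uint8)
    N,L,S,C=cv2.connectedComponentsWithStats(w)
    for i in range(1,N):
        if 20<S[i,4]<100: print(n,S[i,4],np.round(C[i]+[x0,y0],1),np.round(ray(im,C[i]+[x0,y0],94)[0],1))
    A.append(cv2.resize(I[:105,:,::-1],None,fx=2.8,fy=2.8))
    B=cv2.imread(f"pics/{n}1.png")[y0:y1,x0:x1]; A.append(cv2.resize(B[:105],None,fx=2.8,fy=2.8))
cv2.imwrite("pics/fin.png",np.r_[np.c_[A[0],A[1][:, :350]],np.c_[A[2],A[3][:, :350]]])
go()
E
```

```text
top 44 [236.9 201.9] [558.8 267.1  94. ]
top 68 [330.5 203.3] [559.7 -28.8  94. ]
top 71 [260.6 209.7] [535.5 191.3  94. ]
top 49 [260.1 231.1] [468. 191.  94.]
top 78 [297.8 232. ] [467.4  72.4  94. ]
scene 37 [366.6 190.8] [531.7 121.5  94. ]
scene 25 [338.8 190.4] [525.5  36.7  94. ]
scene 44 [316.9 197.8] [559.4 -31.1  94. ]
scene 86 [414.2 206.8] [618.4 251.3  94. ]
scene 54 [357.9 210.7] [628.5  86.   94. ]
scene 67 [305.8 265.3] [843.2 -66.1  94. ]Traceback (most recent call last):
  File "<stdin>", line 12, in <module>
    res = self.concatenate(tuple(objs), axis=axis)
ValueError: all the input array dimensions except for the concatenation axis must match exactly, but along dimension 1, the array at index 0 has size 448 and the array at index 1 has size 350
```

```bash
python3 - <<'E'
from h import *
A=[]
for n,(x0,y0,x1,y1) in (("top",(225,140,375,245)),("scene",(290,160,440,265))):
    I=get_image(n)["image"][y0:y1,x0:x1,::-1]; B=cv2.imread(f"pics/{n}1.png")[y0:y1,x0:x1]
    A.append(cv2.resize(np.hstack([B,I]),None,fx=2.6,fy=2.6,interpolation=cv2.INTER_CUBIC))
cv2.imwrite("pics/fin.png",np.vstack(A)); go()
E
```

```text
[ 446.3 -209.4  214.2] 8.6 [-0.3 -0.7  1.2] [-0.995 -0.103  0.   ]
right [-13.13  16.97   8.52]
front [-5.18 27.87  8.52]
left [-13.12  38.73   8.52]
back [-20.99  27.84   8.52]
```

View pics/fin.png

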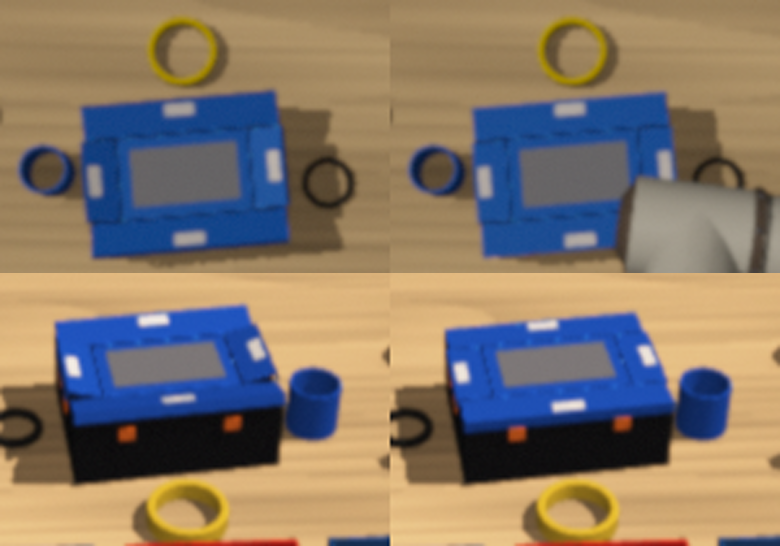

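In the after views on the right, all four sections lie flush, with pads at scene-crop (543,325), (461,372), (568,405) and (647,355). The tub, tape, seal and socket beside it haven't moved.

```bash
python3 -c "
from bench import *
print(job_done())"
```

```text
the job is handed in; nothing more can be done
None
```

I pressed all four rim sections down with the closed fingertips, in the order right, front, left, back, then backed the arm well clear and handed the job in at about 8.6 s. `job_done()` reports no verdict.

- **Height:** on each pad the fingertips stopped at about 94 mm, the stated shut height, with 4–7 N of contact force.
- **Before and after pictures:** all four sections look flush. The tub, tape, seal and the socket at the tub's left end look unmoved. I did not re-check the driver, mug, bottle and other socket, because they lie outside the final crops.
- **Checks that failed or disagreed:** my first final-check script failed while putting its picture together, so I reran that part. The colour mask also didn't pick out every pad separately, so I confirmed the rest by eye and by contact height.

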